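Set the desk timer at the beading desk

TASK

The pearls have just been glued, so set the square desk timer: turn its dial clockwise until the pointer on the dial lines up with the raised black bar on the corner of its casing. The timer is light and its dial stiff, so press down on it while you turn: the timer must stay standing where it is without swinging round. Leave the round timer alone.

Things in the scene. Friction and masses are not known exactly. Their poses are not given: they have to be found in the camera images.
- timer_dial (a joint): Square timer's dial angle, rad, relative to its casing; grows clockwise seen from above. At 1.571 the pointer meets the casing's black bar (starts 0.15 to 0.75; end stop 3.1). It stays where left. Turning takes 0.25 N m, more than the loose 0.22 kg timer resists by its weight: unpressed, the whole timer spins along; 15 to 20 N of downward push through the dial holds it.
- timer_grip (a point): Middle of the grip bar on the square timer's dial axis, 76 mm above the desk. Timer: white box 100 x 100 x 44 mm, on top a grey dial disc (64 mm diameter, face at 54 mm), on it a white bar 48 long, 14 thick, 32 high (top at 86 mm), turning with it. x: along the bar to the pointer end (black line on the bar, black tick on the disc); y: across the 14 mm; z up.
- timer_mark (a point): Raised black bar (14 x 5 mm) on one top corner of the square timer's casing, to which the pointer is turned. Fixed to the casing, 52 mm from the dial's axis, 47 mm above the desk. Axes are the casing's: z up; the bar lies from the dial's axis in the direction halfway between -x and +y.
- round_pointer (a point): Pointer tip on the dial of the other timer, to be left alone: 30 mm from that dial's axis, 54 mm above the desk. That timer is loose, white and round (100 mm diameter, 44 mm high) with the same grey dial and white bar, but no black bar on its casing. x points outwards from the dial's axis, z up.
Things that resemble listed ones, but are neither listed nor needed, are in the scene too. Leave any yellow look-alike of the part that bears timer_dial alone.

How it is judged:
At the end, for the whole second after the job is handed in: The dial joint reads 1.35 to 1.79 rad (pointer within 12 degrees of the black bar); the square timer stands upright (within 0.1 rad), its dial axis and its black bar each within 20 mm of their starts; the round timer's pointer is within 20 mm of its start (value of joint timer_dial between 1.35 and 1.79 rad and distance of each of timer_grip, timer_mark, round_pointer from where it was at the start of the episode below 0.02 m and angle between timer_grip's own z axis and vertical below 0.1 rad); the robot touches nothing.
It fails at once if the round timer is pushed, or its dial turned, by more than 20 mm at its pointer (distance of round_pointer from where it was at the start of the episode above 0.02 m).
It also fails if it takes over 29 s, if anything falls off the work surface, if the arm or the gripper's body presses on something with over 40 N, if the wrist force passes 120 N, or if a joint passes its speed limit or range.

ROBOT

A 7-joint arm with a two-finger parallel gripper is mounted at the origin on the work surface. World frame = base frame: x ahead of the robot, y to its left, z up, the work surface at z = 0. Lengths are in m, angles in rad, forces in N, time in s.
With the tool pointing down it reaches from about 0.4 to 0.85 m from the base axis. Payload 10.4 kg.
Tool frame: the origin (TCP) lies at the very end of the fingers, on their centre line; the grasp point (between the pads) lies 19 mm behind it; x points along the fingers, z is the direction in which the jaws open and shut, and the axes are right-handed (so a half turn about x gives the same grasp; the last joint's range is limited). The gripper opens to 85 mm and grips with 20 to 120 N. Pads are 22 mm wide; open, the fingers measure 114 mm over their backs; the gripper's body (76 mm by 85 mm) begins 54 mm behind the grasp point. The pads swing forward as they close: fully open they stand 13 mm farther back than shut.
Start: joints at [1.102, 0.332, -0.065, 1.46, 0.022, 1.35, -0.088], TCP at [0.27, -0.564, 0.231] pointing down, gripper open.
Joint ranges: [-2.6, 2.6], [-0.5, 2.12], [-1.47, 1.34], [0.16, 2.42], [-1.27, 4.41], [0.06, 2.06], [-2.6, 2.6]. Speed limits (rad/s): [2.22, 2.22, 2.79, 2.79, 3.14, 3.14, 3.14].

INTERFACE

Orientations are given as a unit quaternion [x, y, z, w].
In Python, from workcell import get_obs, camera, camera_info, hand_in gives the robot as it stands.
- The arm moves only by the tool move_arm, never from a script. Its argument "motion" is text: rows parted by semicolons, each of 4 numbers parted by spaces: the shift along the world's x, y, z in m, then the turn about the world's z in rad. In form: tx ty tz spin; .... A call has 1 to 10 rows; each row is the pose to reach, as a shift and turn from the pose commanded when the call began; what a row does not reach only later rows make up. A row lasts 1/8 s, in which the tool goes at most 62.5 mm and 10.7 degrees, less where a joint would pass 70% of its speed; a pose out of reach is approached as far as the arm can. A call with a gripper value outside its range is refused whole. "grip" is the opening, from 0 (shut) to 1 (fully open), set as the call begins (left out, the last holds). The fingers move at their own pace and stop on an object; "force" is the grip in N (left out, the last holds). Time passes only in rows, so rows that repeat a pose let the fingers close. It gives the time, the measured TCP pose, the force and the opening at its end, in the units of the state.
- get_obs(): the state, without advancing time (a new reading comes with each control period).
- camera(name): name is "scene" or "top"; returns (picture, depth): 384x512x3 uint8, red, green, blue; 384x512 float32, m along the optical axis (not along the pixel's ray), 0 where there is no reading.
- camera_info(name): a dict with "camera_matrix" (3x3 intrinsics, pixels), "k1" (the pictures are not rectified: a ray, as slopes to the right and down, at radius r is drawn at 1 + k1 r^2 times it, then the intrinsics apply), "eye" and "attitude" of the camera in the world. Camera axes: x right, y up, looking along -z (the intrinsics and any distortion apply to the point x, -y, -z); pixel columns grow to the right and rows downward; lengths in m; the calibration is good to about 2 mm. A picture is of the moment at which its call begins. camera_info takes no time and is no camera call.
- hand_in(): hands the job in, once; it reports no verdict.
The state is a dict: "clock": time; "joint_pos": joint angles; "joint_velocities": joint speeds; "tau": joint torques, N m; "position": TCP position; "ee_rot": TCP orientation; "ft_force": force on the tool from outside, world axes, zero at the start; "torque": the same for the moment, N m; "grip_width": opening from 0.0 (shut) to 1.0 (fully open).
Only numpy, scipy, OpenCV 4.12 (cv2) and the standard library are available. Lean on these libraries where they do the work, as an engineer would, in place of code of your own. Each camera call takes 0.05 s, during which the arm holds its last target.

## Working session

There is one attempt and no reset: what is moved stays moved. The work goes in short steps, Python scripts to look and compute and a tool call to move; the robot and the scene stay as the last step left them, time stands still between calls to the robot, and variables do not carry over. Pictures are saved under pics/ and viewed, and the job is handed in when it is done.

Besides the shell and the picture viewer there is one more tool, called after "Request:" by a JSON object that holds its "op" and its "data", one argument or row to a line. move_arm: Moves the arm, as the interface text tells. Its arguments: {"type":"object","properties":{"motion":{"type":"string"},"grip":{"type":"number"},"force":{"type":"number"}},"required":["motion"]}

```bash
mkdir -p pics; ls; python3 - <<'E'
from workcell import *
import cv2,numpy as np
o=get_obs();print(o)
for n in("scene","top"):
    i=camera_info(n);print(n,i)
    p,d=camera(n);np.savez(f"{n}0.npz",p=p,d=d);cv2.imwrite(f"pics/{n}0.png",p[:,:,::-1])
E
```

```text
pics
{'clock': 0.0, 'joint_pos': array([ 1.10240409,  0.33286093, -0.06475091,  1.46094157,  0.02161979,
        1.34986846, -0.08852251]), 'joint_velocities': array([-1.19655588e-03,  6.60830533e-04,  9.34261994e-04,  1.61690359e-03,
        9.15529349e-04, -9.16412325e-05, -1.03687047e-03]), 'tau': array([-4.20965098e-04, -6.25444436e+01,  4.85468970e-02, -3.91595578e+01,
        1.61043461e-02,  9.98059666e-03,  1.03386628e-05]), 'position': array([ 0.26934289, -0.56358023,  0.23052277]), 'ee_rot': array([ 0.37732832,  0.59859282, -0.37684734,  0.59774247]), 'ft_force': array([ 0.535099  , -0.2403438 , -0.05393439]), 'torque': array([ 0.01036116, -0.02481933,  0.04395087]), 'grip_width': 0.9982245362154032}
scene {'camera_matrix': array([[347.39099412,   0.        , 262.62733773],
       [  0.        , 347.39099412, 190.00440655],
       [  0.        ,   0.        ,   1.        ]]), 'k1': -0.10695553310194472, 'eye': array([ 1.25326159, -0.1800497 ,  0.62592761]), 'attitude': array([0.33610422, 0.32948019, 0.60669781, 0.64062042])}
top {'camera_matrix': array([[491.13992089,   0.        , 254.94810491],
       [  0.        , 491.13992089, 191.60009654],
       [  0.        ,   0.        ,   1.        ]]), 'k1': -0.1748256657638508, 'eye': array([ 0.15315785, -0.16784849,  1.64719057]), 'attitude': array([-0.05980693,  0.06134092,  0.71395622, -0.69492945])}
```

View pics/scene0.png

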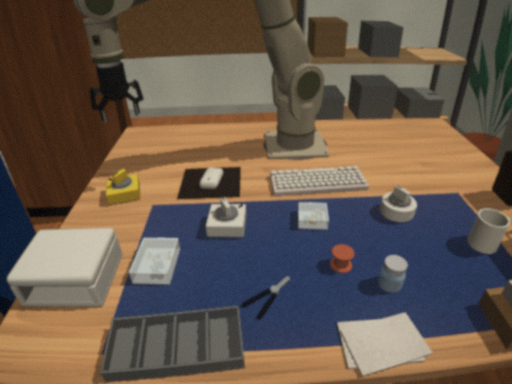

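View pics/top0.png

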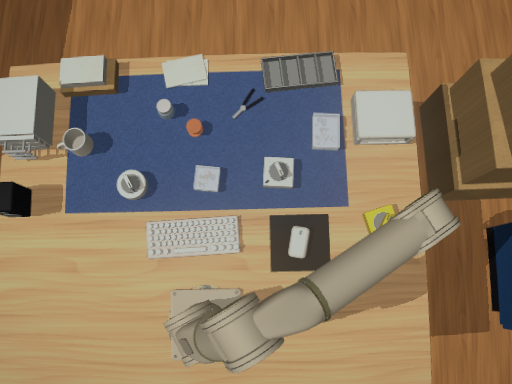

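The scene shows the square timer at scene (226,218) and top (279,172). Things that could be mistaken for it:
- the round timer, at scene (399,205) and top (131,184)
- the yellow look-alike, at scene (122,187) and top (380,218)
- pearl boxes, at top (207,178) and (325,131)

I choose the white square one at top (279,172) and check it in a close crop.

```bash
cat > h.py <<'E'
import numpy as np,cv2
from workcell import camera_info
from scipy.spatial.transform import Rotation as R
def ray(n,uv):
    i=camera_info(n);K=i["camera_matrix"];k=i["k1"]
    # r_d=r(1+k r^2) : cv2 dist
    u=cv2.undistortPointsIter(np.array(uv,float).reshape(-1,1,2),K,np.array([k,0,0,0.]),None,None,(3,100,1e-12)).reshape(-1,2)
    d=np.c_[u[:,0],-u[:,1],-np.ones(len(u))]
    return i["eye"],R.from_quat(i["attitude"]).apply(d)
def plane(n,uv,z):
    e,d=ray(n,uv);t=(z-e[2])/d[:,2];return e+t[:,None]*d
def proj(n,P):
    i=camera_info(n);K=i["camera_matrix"]
    c=R.from_quat(i["attitude"]).inv().apply(np.atleast_2d(P)-i["eye"])
    x=c[:,0]/-c[:,2];y=-c[:,1]/-c[:,2];s=1+i["k1"]*(x*x+y*y)
    return np.c_[K[0,0]*x*s+K[0,2],K[1,1]*y*s+K[1,2]]
E
python3 - <<'E'
import numpy as np,cv2
from h import *
t=np.load("top0.npz")["p"];s=np.load("scene0.npz")["p"]
a=cv2.resize(t[148:198,253:303,::-1],(400,400),interpolation=cv2.INTER_CUBIC)
b=cv2.resize(s[190:240,200:250,::-1],(400,400),interpolation=cv2.INTER_CUBIC)
cv2.imwrite("pics/crop.png",np.hstack([a,b]))
print(plane("top",[[279,172],[131,184]],.05),plane("scene",[[226,218]],.044))
E
```

```text
[[ 0.49375682 -0.25683534  0.05      ]
 [ 0.46681056  0.23902192  0.05      ]] [[ 0.5147142  -0.25271352  0.044     ]]
```

View pics/crop.png

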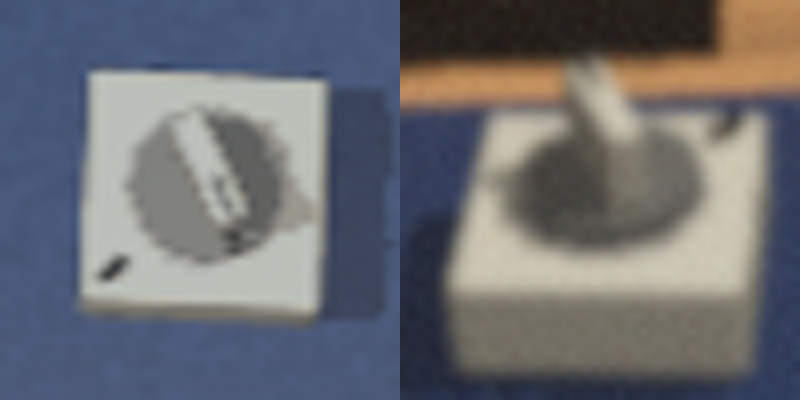

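```bash
python3 - <<'E'
from h import *
f=lambda c:[253+(c[0]+.5)/8-.5,148+(c[1]+.5)/8-.5]
C=plane("top",[f((205,185))],.054)[0]
M=plane("top",[f((114,268))],.047)[0]
T=plane("top",[f((238,240))],.054)[0]
b1=plane("top",[f((188,118))],.086)[0];b2=plane("top",[f((235,222))],.086)[0]
cs=plane("top",[f(c) for c in [(90,72),(327,82),(322,312),(80,302)]],.044)
cs2=[ [200+(c[0]-400+.5)/8-.5,190+(c[1]+.5)/8-.5] for c in [(492,112),(770,110),(748,292),(447,290)]]
cs2=plane("scene",cs2,.044)
print("C",C,"M",M,"T",T,"b",b1,b2,(b1+b2)/2)
print(cs,cs.mean(0));print(cs2,cs2.mean(0))
ang=lambda v:np.degrees(np.arctan2(v[1],v[0]))
A=cs.mean(0)
print("mark",ang(M-A),np.hypot(*(M-A)[:2]),"tick",ang(T-A),"bar",ang(b2-b1),np.linalg.norm(b2-b1), "corner", ang(cs[3]-A), [ang(c-A) for c in cs])
from workcell import get_obs
o=get_obs();print(R.from_quat(o["ee_rot"]).as_matrix())
E
```

```text
C [ 0.49742666 -0.25407508  0.054     ] M [ 0.46473012 -0.21543065  0.047     ] T [ 0.47379671 -0.2669091   0.054     ] b [ 0.51863867 -0.24641071  0.086     ] [ 0.47483792 -0.26397742  0.086     ] [ 0.4967383  -0.25519406  0.086     ]
[[ 0.5493698  -0.20808972  0.044     ]
 [ 0.54248231 -0.30747364  0.044     ]
 [ 0.44440572 -0.30132264  0.044     ]
 [ 0.45132295 -0.20096133  0.044     ]] [ 0.4968952  -0.25446183  0.044     ]
[[ 0.4455649  -0.29823161  0.044     ]
 [ 0.45082223 -0.1988281   0.044     ]
 [ 0.55145193 -0.20671172  0.044     ]
 [ 0.54447911 -0.30559039  0.044     ]] [ 0.49807954 -0.25234045  0.044     ]
mark 129.49147914285268 0.05057692348462184 tick -151.680742026767 bar -158.14626619546917 0.047192107569665104 corner 130.4246776706432 [np.float64(41.46722183202849), np.float64(-49.30635584338643), np.float64(-138.24261228499853), np.float64(130.4246776706432)]
[[-6.07926063e-04  9.02275946e-01  4.31158610e-01]
 [ 1.09141023e-03  4.31159032e-01 -9.02275289e-01]
 [-9.99999220e-01 -7.79457443e-05 -1.24686602e-03]]
```

Confirmed: a white square casing with the black bar near the top-crop lower-left corner (114,268) and the dial pointer at lower right (238,240). The dial axis is at about (0.4975, -0.2535). The pointer is at -156° and the mark at 131°, so the turn is about 73° clockwise.

Request:
{"op": "move_arm", "data": {
  "motion": "0.025 0.035 0 0; 0.06 0.08 0 -0.01; 0.1 0.13 0 -0.02; 0.135 0.18 0 -0.03; 0.165 0.225 0 -0.03; 0.195 0.265 -0.01 -0.03; 0.215 0.295 -0.03 -0.03; 0.228 0.31 -0.05 -0.03; 0.228 0.31 -0.07 -0.03; 0.228 0.31 -0.07 -0.03",
  "grip": 1
}}

```text
clock: 1.35
position: [0.4965, -0.2534, 0.1597]
ee_rot: [0.386, 0.594, -0.386, 0.591]
ft_force: [-0.0, 0.3, 0.7]
grip_width: 1.0
```

Request:
{"op": "move_arm", "data": {
  "motion": "0 0 -0.025 0; 0 0 -0.055 0; 0 0 -0.08 0; 0 0 -0.095 0; 0 0 -0.097 0; 0 0 -0.097 0"
}}

```text
clock: 2.1
position: [0.498, -0.2543, 0.0653]
ee_rot: [0.386, 0.592, -0.386, 0.593]
ft_force: [0.4, 0.9, -0.2]
grip_width: 1.0
```

```bash
python3 - <<'E'
from h import *
from workcell import *
o=get_obs();print(o["position"],o["ft_force"],R.from_quat(o["ee_rot"]).as_matrix()[:,2],o["joint_pos"])
s,_=camera("scene")
cv2.imwrite("pics/s1.png",cv2.resize(s[140:260,160:300,::-1],(700,600),interpolation=cv2.INTER_CUBIC))
E
```

```text
[ 0.49804084 -0.25427044  0.0652961 ] [ 0.41218484  0.87102715 -0.15001414] [ 0.40374587 -0.91487058  0.00104091] [ 0.64478814  0.35973125 -0.29960801  1.80617374  0.12460261  0.99271688
 -0.86005657]
```

View pics/s1.png

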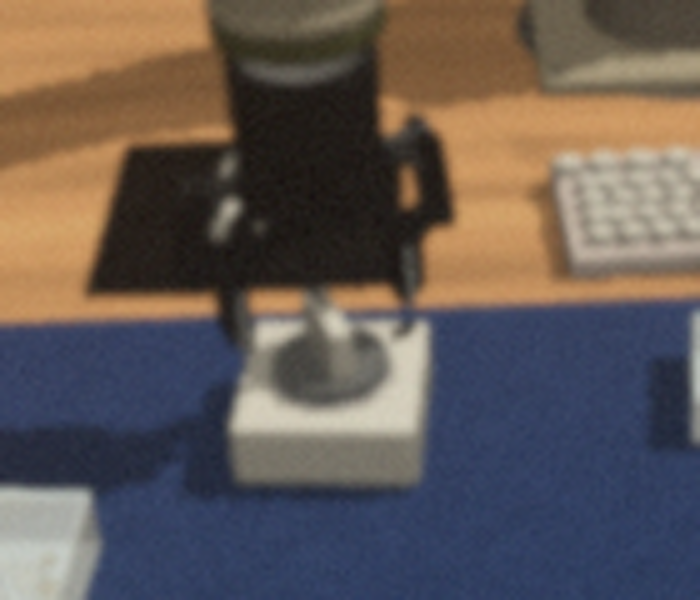

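The fingers straddle the bar, seen at crop (325,315). I lower a little and close.

Request:
{"op": "move_arm", "data": {
  "motion": "0 0 -0.004 0; 0 0 -0.007 0; 0 0 -0.007 0; 0 0 -0.007 0; 0 0 -0.007 0; 0 0 -0.007 0; 0 0 -0.007 0; 0 0 -0.007 0",
  "grip": 0,
  "force": 70
}}

```text
clock: 3.15
position: [0.4976, -0.254, 0.0574]
ee_rot: [0.386, 0.592, -0.386, 0.593]
ft_force: [-0.2, 0.8, 1.1]
grip_width: 0.151
```

Gripped: an opening of 0.151 × 85 mm is about 13 mm. Next I press down.

Request:
{"op": "move_arm", "data": {
  "motion": "0 0 -0.002 0; 0 0 -0.004 0; 0 0 -0.004 0; 0 0 -0.004 0"
}}

```text
clock: 3.65
position: [0.4979, -0.2541, 0.0571]
ee_rot: [0.386, 0.592, -0.386, 0.593]
ft_force: [-17.9, 7.1, 41.3]
grip_width: 0.153
```

Request:
{"op": "move_arm", "data": {
  "motion": "0 0 0.0012 0; 0 0 0.0012 0; 0 0 0.0012 0"
}}

```text
clock: 4.03
position: [0.4978, -0.254, 0.0572]
ee_rot: [0.386, 0.592, -0.386, 0.593]
ft_force: [-11.8, 6.2, 29.3]
grip_width: 0.152
```

Request:
{"op": "move_arm", "data": {
  "motion": "-0.001 0.0005 0 0; -0.001 0.0005 0 -0.1; -0.001 0.0005 0 -0.2; -0.001 0.0005 0 -0.3; -0.001 0.0005 0 -0.4; -0.001 0.0005 0 -0.4"
}}

```text
clock: 4.78
position: [0.4976, -0.2536, 0.0572]
ee_rot: [0.497, 0.503, -0.496, 0.504]
ft_force: [-7.8, 3.0, 25.1]
grip_width: 0.149
```

```bash
python3 - <<'E'
from h import *
from workcell import *
o=get_obs();print(o["position"],o["ft_force"],o["torque"],R.from_quat(o["ee_rot"]).as_matrix()[:,2],o["joint_pos"])
s,_=camera("scene")
cv2.imwrite("pics/s2.png",cv2.resize(s[140:260,160:300,::-1],(700,600),interpolation=cv2.INTER_CUBIC))
E
```

```text
[ 0.49761414 -0.25361546  0.05721509] [-7.78478633  3.01811021 25.11851133] [ 0.98666521  1.7688055  -0.24353998] [ 0.0143124  -0.99989673  0.00129718] [ 0.58676542  0.36142234 -0.23206061  1.81779157  0.09915607  0.97108005
 -1.24315553]
```

View pics/s2.png

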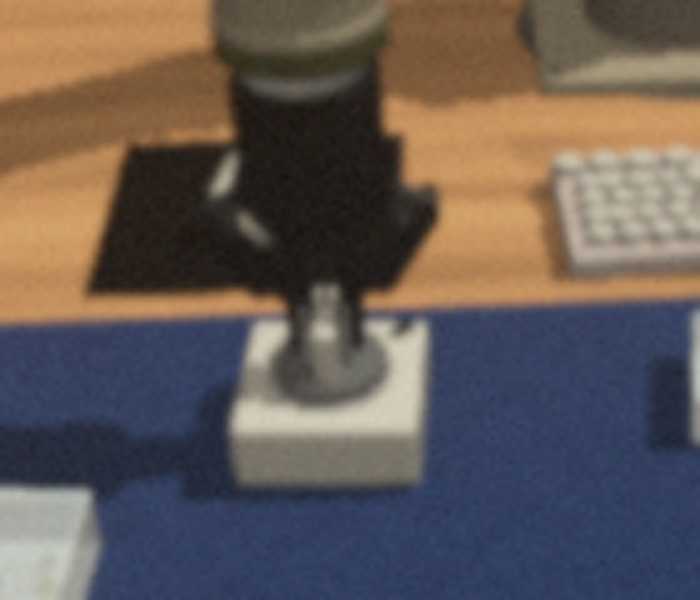

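The casing has not moved (corners at crop (250,320), (430,320) as before), and the bar follows the jaws. The jaw axis is at -89° and should be at -139°, so 0.87 rad remains.

Request:
{"op": "move_arm", "data": {
  "motion": "0 0 0 -0.1; 0 0 0 -0.2; 0 0 0 -0.3; 0 0 0 -0.4; 0 0 0 -0.5; 0 0 0 -0.6; 0 0 0 -0.7; 0 0 0 -0.8; 0 0 0 -0.87; 0 0 0 -0.87"
}}

```text
clock: 6.08
position: [0.4979, -0.2529, 0.0572]
ee_rot: [0.663, 0.247, -0.661, 0.248]
ft_force: [-6.6, 6.4, 25.3]
grip_width: 0.15
```

```bash
python3 - <<'E'
from h import *
from workcell import *
o=get_obs();z=R.from_quat(o["ee_rot"]).as_matrix()[:,2];print(o["position"],o["ft_force"],np.degrees(np.arctan2(z[1],z[0])),o["joint_pos"])
s,_=camera("scene")
cv2.imwrite("pics/s3.png",cv2.resize(s[140:260,160:300,::-1],(700,600),interpolation=cv2.INTER_CUBIC))
E
```

```text
[ 0.49790687 -0.25292884  0.05721818] [-6.60597193  6.37067538 25.3002999 ] -138.95959334568252 [ 0.4659343   0.35178768 -0.09073561  1.82457204  0.0372091   0.96447425
 -2.06571179]
```

View pics/s3.png

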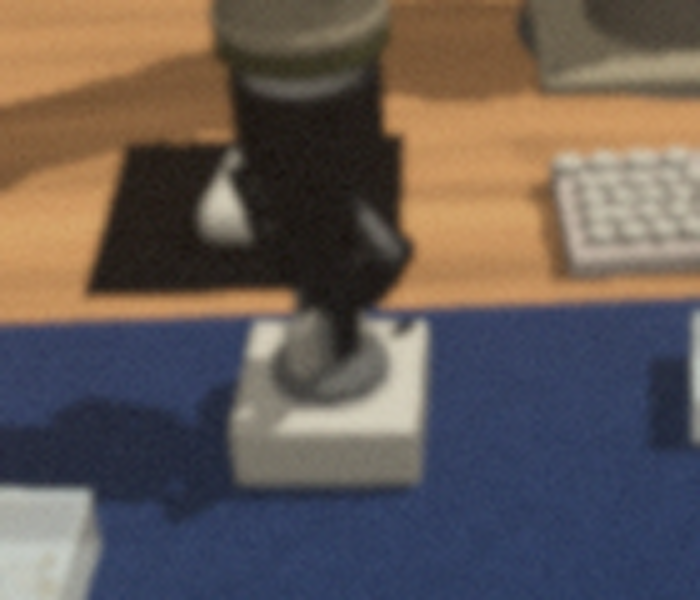

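The casing still has not moved and the bar points at the corner mark. I relieve the press, open and lift.

Request:
{"op": "move_arm", "data": {
  "motion": "0 0 0.0025 0; 0 0 0.0025 0"
}}

```text
clock: 6.38
position: [0.4968, -0.2534, 0.0574]
ee_rot: [0.662, 0.248, -0.662, 0.248]
ft_force: [-0.4, 2.0, 6.7]
grip_width: 0.151
```

Request:
{"op": "move_arm", "data": {
  "motion": "0 0 0 0; 0 0 0 0; 0 0 0 0; 0 0 0 0; 0 0 0 0; 0 0 0 0; 0 0 0.01 0; 0 0 0.03 0; 0 0 0.06 0; 0 0 0.1 0",
  "grip": 1
}}

```text
clock: 7.62
position: [0.4961, -0.2533, 0.1581]
ee_rot: [-0.662, -0.248, 0.662, -0.248]
ft_force: [-0.1, -0.1, 0.0]
grip_width: 0.999
```

Request:
{"op": "move_arm", "data": {
  "motion": "0 -0.03 0.02 0; -0.02 -0.08 0.04 0; -0.04 -0.13 0.05 0; -0.08 -0.17 0.05 0; -0.12 -0.21 0.05 0; -0.15 -0.24 0.05 0; -0.17 -0.26 0.05 0; -0.17 -0.26 0.05 0"
}}

```text
clock: 8.62
position: [0.3241, -0.5153, 0.2077]
ee_rot: [-0.662, -0.246, 0.663, -0.247]
ft_force: [1.1, -0.8, -0.5]
grip_width: 1.001
```

```bash
python3 - <<'E'
from h import *
from workcell import *
o=get_obs();print(o["clock"],o["position"],o["ft_force"])
t,_=camera("top");s,_=camera("scene")
cv2.imwrite("pics/top4.png",t[:,:,::-1])
a=cv2.resize(t[148:198,253:303,::-1],(400,400),interpolation=cv2.INTER_CUBIC)
b=cv2.resize(s[190:240,200:250,::-1],(400,400),interpolation=cv2.INTER_CUBIC)
cv2.imwrite("pics/crop4.png",np.hstack([a,b]))
E
```

```text
8.625 [ 0.3240663  -0.51525646  0.207731  ] [ 1.08525385 -0.80350672 -0.49371694]
```

View pics/crop4.png

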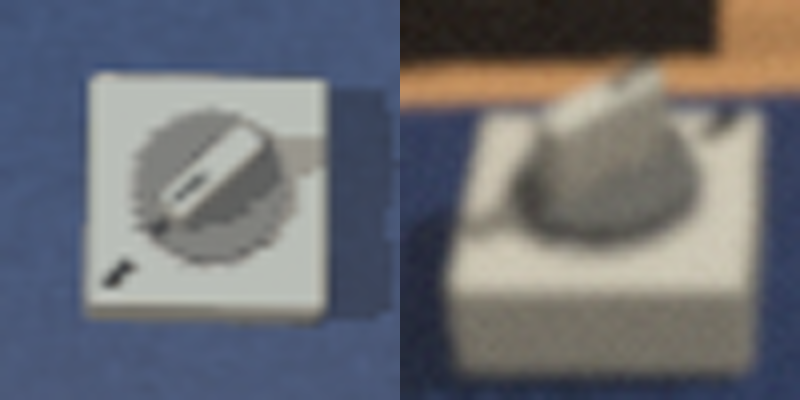

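View pics/top4.png

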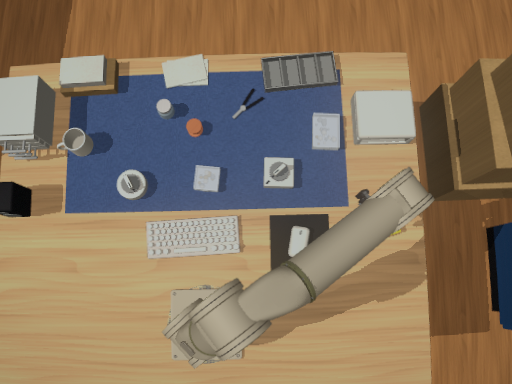

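The pointer tick (crop 158,227) now faces the black bar (118,272), and the casing's corners are within about 5 crop px (about 1 mm) of before. I check the angle.

```bash
python3 - <<'E'
from h import *
f=lambda c:[253+(c[0]+.5)/8-.5,148+(c[1]+.5)/8-.5]
P=lambda c,z:plane("top",[f(c)],z)[0]
C=P((213,188),.054);M=P((118,272),.047);T=P((158,227),.054);b1=P((252,135),.086);b2=P((172,208),.086)
ang=lambda v:np.degrees(np.arctan2(v[1],v[0]))
print(C,M,"mark",ang(M-C),"tick",ang(T-C),"bar",ang(b2-b1))
cs=np.array([P(c,.044) for c in [(92,74),(327,80),(324,314),(84,306)]]);print(cs.mean(0),[ang(c-cs.mean(0)) for c in cs])
E
```

```text
[ 0.49606689 -0.2573497   0.054     ] [ 0.46299562 -0.21703699  0.047     ] mark 129.36436995368007 tick 124.23152302849243 bar 131.26229344364032
[ 0.49623996 -0.25527592  0.044     ] [np.float64(41.59333507184097), np.float64(-47.955242641680094), np.float64(-138.36656731611365), np.float64(131.51207883709853)]
```

```bash
python3 -c "
from workcell import *
print(get_obs()['clock']);print(hand_in())"
```

```text
8.725
the job is handed in; nothing more can be done
None
```

I gripped the bar on the square timer's dial, pressed down, and turned it about 73° clockwise. I then released it, moved the arm clear and handed in at 8.7 s. The downward push was 25–29 N during the turn, and reached 41 N for a moment before it; that was fingertip and wrist force, not the gripper's body.

**Angle:** in the last top view the bar points at 131° and the black bar lies at 129–131°. The pointer tick alone read 124°. It is a coarse reading of a few pixels and disagrees by 5–7°, but it is still inside the 12° allowance.

**Timers:** the square timer's casing shifted by about 1–2 mm and stands upright. The round timer showed no visible change in the overview picture, though I did not measure it. The robot was touching nothing at the end.

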